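# Make up two microscope kits

### The arm

A 7-joint arm with a two-finger parallel gripper is mounted at the origin on the work surface. World frame = base frame: x ahead of the robot, y to its left, z up, the work surface at z = 0. Lengths are in m, angles in degrees, forces in N, time in s.
With the tool pointing down it reaches from about 0.35 to 0.775 m from the base axis. Payload 3.1 kg.
Tool frame: the origin (TCP) lies on the centre line of the jaws, within the pads' length; the fingertips stand 17 mm ahead of it and the grasp point (between the pads) lies 2 mm behind it (robot.tip_reach is the distance from the TCP to the fingertips, in m); z points along the fingers, y is the line along which they close (so a half turn about z gives the same grasp; the last joint's range is limited). The gripper opens to 85 mm and grips with 20 to 120 N. Pads are 22 mm wide; open, the fingers measure 114 mm over their backs; the gripper's body (76 mm by 85 mm) begins 54 mm behind the grasp point. The pads swing forward as they close: fully open they stand 13 mm farther back than shut.
Start: joints at [-69.712, 17.813, 0.802, 86.603, -0.252, 75.585, -1.558], TCP at [0.212, 0.508, 0.248] pointing down, gripper open.
Joint ranges: [-154.91, 154.91], [-16.99, 109.72], [-72.82, 74.43], [7.12, 147.25], [-82.49, 262.49], [11.32, 116.49], [-174.64, 174.64]. Speed limits (degrees/s): [159.86, 159.86, 180, 180, 180, 180, 180].

### API

Orientations are given as [roll, pitch, yaw] about the fixed x, y, z axes, in that order (R = Rz(yaw) Ry(pitch) Rx(roll)).
In Python, from station import robot, fingers, vision, workorder, recognise gives the robot as it stands. Calls block until the motion is done:
- robot.move_to(position, orientation): joint-space move of the TCP to a pose.
- robot.line_to(position, orientation=None, velocity=0.15, f_stop=None): straight line of the TCP; orientation=None keeps the orientation; velocity is the mean speed in m/s. With f_stop (N) it stops when the force on the tool has changed by that much, and returns True; else False.
- robot.move_j(angles): joint-space move.
- fingers.gripper_to(opening, force=None): opening from 0.0 (shut) to 1.0 (fully open); force is the grip in N (None keeps the last); returns when the fingers have stopped.
- robot.pause(seconds).
- robot.inverse_kinematics(position, orientation): joint angles nearest the present ones, or None.
- vision.grab_frame(name): name is "side" or "top" or "wrist"; returns the picture (400x640x3 uint8, red, green, blue); there is no depth.
- vision.calibration(name): a dict with "mtx" (3x3 intrinsics, pixels), "k1" (the pictures are not rectified: a ray, as slopes to the right and down, at radius r is drawn at 1 + k1 r^2 times it, then the intrinsics apply), "extrinsics" (4x4, takes a point from world to camera coordinates); the wrist camera has in their place "T_tool_cam" (4x4, takes a point from camera to tool coordinates, whose origin is the TCP and whose axes are the flange's). Camera axes: x right, y up, looking along -z (the intrinsics and any distortion apply to the point x, -y, -z); pixel columns grow to the right and rows downward; lengths in m; the calibration is good to about 2 mm. A picture is of the moment at which its call begins: read the wrist's pose just before it. calibration takes no time and is no camera call.
A pose or a line that the arm cannot do raises robot.PlanningError and nothing moves.
- workorder.close_job(): hands the job in; it is judged then, once.
Trained networks look in the newest picture that a camera, given by its name, has taken for a name from the list of things; names that differ only in an ending like _2 or _b are one class to them, and where a whole thing is asked for, a point or a joint stands for the part that bears it (a point fixed in the world has none). Each returns a list of dicts, best first, with "p" (0 to 1); they miss things now and then, are a little off and sometimes report something else, mostly with a low value. They report only what shows in the picture. A call takes as long as a camera call. They do not tell look-alikes from the thing itself.
- recognise(label, camera): "rect" ([centre column, centre row, width, height] in pixels, round what is visible of it).
Readings, each from a call of its own:
- robot.current_time_s(): time.
- robot.current_joint_positions(): joint angles.
- robot.current_dq(): joint speeds.
- robot.current_joint_torque(): joint torques, N m.
- robot.current_tool_pos(): TCP position.
- robot.current_eef_rot(): TCP orientation.
- robot.current_contact_force(): force on the tool from outside, world axes, zero at the start.
- robot.current_torque(): the same for the moment, N m.
- robot.current_finger_gap(): opening from 0.0 (shut) to 1.0 (fully open).
- robot.current_gripper_force(): force on a finger pad.
Only numpy, scipy, OpenCV 4.12 (cv2) and the standard library are available. Lean on these libraries where they do the work, as an engineer would, in place of code of your own. Each camera call takes 0.05 s, during which the arm holds its last target. There are 200 camera calls.

### The job

Make up two microscope kits from the stock standing on the bench: the oil-immersion kit in the green tray is the white-lidded objective canister and the amber oil bottle, and the wet-mount kit in the orange tray is the yellow-lidded objective canister, the white saline dropper bottle and the box of slides. Stand each canister and bottle upright in a square compartment of its own and the slide box, lid up, in the long compartment, all resting on the tray floor. It is glass and optics, so set things down rather than drop them, and leave the red- and blue-lidded canisters standing where they are.

Things in the scene. Friction and masses are not known exactly. Their poses are not given: they have to be found in the camera images.
- green_tray: Open green plastic tray, fixed to the bench, 134 mm (its x) by 136 mm (its y), rim 26 mm high, floor 4 mm thick, walls and dividers 4 mm thick (dividers 24 mm high). Origin at the centre of its underside, z up. Three compartments: two square ones, 62 by 62 mm, on its -x side, centred at (x, y) = (-32, -33) and (-32, +33) mm in the tray's frame; one long one, 60 mm (x) by 128 mm (y), on its +x side, centred at (33, 0) mm.
- orange_tray: Open orange plastic tray, fixed to the bench, 134 mm (its x) by 136 mm (its y), rim 26 mm high, floor 4 mm thick, walls and dividers 4 mm thick (dividers 24 mm high). Origin at the centre of its underside, z up. Three compartments: two square ones, 62 by 62 mm, on its -x side, centred at (x, y) = (-32, -33) and (-32, +33) mm in the tray's frame; one long one, 60 mm (x) by 128 mm (y), on its +x side, centred at (33, 0) mm.
- white_objective: Objective canister, a plain upright cylinder 40 mm in diameter and 66 mm tall, 0.1 to 0.15 kg: black foot, dark-grey tube and a flat white screw lid (the top 16 mm). Loose, standing on the bench. Origin at the centre of its underside, z up.
- yellow_objective: Objective canister, a plain upright cylinder 40 mm in diameter and 66 mm tall, 0.1 to 0.15 kg: black foot, dark-grey tube and a flat yellow screw lid (the top 16 mm). Loose, standing on the bench. Origin at the centre of its underside, z up.
- red_objective: Objective canister, a plain upright cylinder 40 mm in diameter and 66 mm tall, 0.1 to 0.15 kg: black foot, dark-grey tube and a flat red screw lid (the top 16 mm). Loose, standing on the bench. Origin at the centre of its underside, z up. Belongs to neither kit.
- blue_objective: Objective canister, a plain upright cylinder 40 mm in diameter and 66 mm tall, 0.1 to 0.15 kg: black foot, dark-grey tube and a flat blue screw lid (the top 16 mm). Loose, standing on the bench. Origin at the centre of its underside, z up. Belongs to neither kit.
- oil_bottle: Small amber-brown bottle of immersion oil with a paper label and a narrow black cap, 82 mm tall in all, about 0.075 kg; its body is a straight cylinder 34 mm in diameter up to 58 mm, the cap about 20 mm in diameter. Loose, upright. Origin at the centre of its underside, z up.
- saline_bottle: White plastic dropper bottle of saline with a pointed light-blue cap, 86 mm tall in all, about 0.06 kg; its body is a straight cylinder 36 mm in diameter up to 56 mm, the cap about 20 mm wide narrowing to a point. Loose, upright. Origin at the centre of its underside, z up.
- slide_box: Box of microscope slides, off-white card with a dark-blue lid (a pale slide pictured on top), 32 mm (its x) by 84 mm (its y) by 56 mm tall, about 0.25 kg, lid stays on. Loose, standing on its 32 by 84 mm underside. Origin at the centre of its underside, z up.
Not all that is in view belongs to the job. Of the things shaped like the orange_tray, the orange one is meant.

How it is judged:
By the outcome, as a careful person would: the job done as asked, in the order asked, and still so for the second after the job is handed in, with the robot touching nothing.
It also fails if it takes over 128 s, if anything falls off the work surface, if the arm or the gripper's body presses on something with over 40 N, if the wrist force passes 120 N, or if a joint passes its speed limit or range.

## Working session

There is one attempt and no reset: what is moved stays moved. The work goes in short steps, each a Python script; the robot and the scene stay as the last script left them, time stands still between calls to the robot, and variables do not carry over. Pictures are saved under pics/ and viewed, at most 14 in all, crops included, and the job is handed in when it is done.

```bash
ls; mkdir -p pics; python3 - <<'E'
from station import robot, fingers, vision, workorder, recognise
import cv2, numpy as np
for n in ["top","side"]:
    im=vision.grab_frame(n); cv2.imwrite(f"pics/{n}0.png",im[:,:,::-1])
    c=vision.calibration(n); print(n,np.array(c["mtx"]).round(1).tolist(),c["k1"],np.array(c["extrinsics"]).round(3).tolist())
    for l in ["green_tray","orange_tray","white_objective","oil_bottle","saline_bottle","slide_box"]:
        print(l,[(np.round(d["rect"]).tolist(),round(d["p"],2)) for d in recognise(l,n)])
print(vision.calibration("wrist"), robot.current_time_s(), robot.current_eef_rot())
E
```

```text
pics
top [[430.4, 0.0, 317.2], [0.0, 430.4, 195.5], [0.0, 0.0, 1.0]] -0.05136759313702771 [[-0.007, -1.0, 0.013, -0.088], [0.997, -0.006, 0.082, -0.428], [-0.082, 0.013, 0.997, -1.315], [0.0, 0.0, 0.0, 1.0]]
green_tray [([211.0, 182.0, 48.0, 47.0], 0.61)]
orange_tray [([428.0, 132.0, 53.0, 55.0], 0.83), ([405.0, 270.0, 54.0, 49.0], 0.68), ([372.0, 185.0, 52.0, 53.0], 0.64)]
white_objective [([309.0, 190.0, 14.0, 15.0], 0.72)]
oil_bottle [([253.0, 123.0, 15.0, 15.0], 0.71)]
saline_bottle [([210.0, 183.0, 46.0, 45.0], 0.54), ([290.0, 130.0, 12.0, 17.0], 0.5)]
slide_box [([205.0, 126.0, 34.0, 26.0], 0.82)]
side [[431.7, 0.0, 318.8], [0.0, 431.7, 200.0], [0.0, 0.0, 1.0]] -0.0031061335476017947 [[0.996, -0.084, -0.019, -0.424], [0.068, 0.636, 0.769, -0.019], [-0.052, -0.767, 0.639, -1.054], [0.0, 0.0, 0.0, 1.0]]
green_tray [([328.0, 141.0, 48.0, 31.0], 0.88)]
orange_tray [([457.0, 349.0, 101.0, 97.0], 0.89), ([348.0, 277.0, 79.0, 68.0], 0.73), ([207.0, 327.0, 103.0, 86.0], 0.66)]
white_objective [([333.0, 200.0, 19.0, 31.0], 0.71)]
oil_bottle [([401.0, 152.0, 18.0, 29.0], 0.66), ([348.0, 275.0, 79.0, 67.0], 0.59)]
saline_bottle [([402.0, 180.0, 19.0, 30.0], 0.73)]
slide_box [([387.0, 130.0, 23.0, 28.0], 0.86), ([332.0, 200.0, 19.0, 32.0], 0.34)]
{'mtx': array([[356.02461778,   0.        , 322.56998678],
       [  0.        , 356.02461778, 195.99951322],
       [  0.        ,   0.        ,   1.        ]]), 'k1': -0.0457989654802194, 'T_tool_cam': array([[-3.05372115e-04,  9.64635833e-01,  2.63586072e-01,
         6.48948899e-02],
       [ 9.99999728e-01,  1.17727442e-04,  7.27686110e-04,
        -1.59184341e-03],
       [ 6.70920782e-04,  2.63586223e-01, -9.64635606e-01,
        -1.24869228e-01],
       [ 0.00000000e+00,  0.00000000e+00,  0.00000000e+00,
         1.00000000e+00]])} 0.7 [ 1.79994891e+02 -3.35295332e-05  1.57326174e+02]
```

```bash
python3 - <<'E'
import cv2
im=cv2.imread("pics/top0.png"); cv2.imwrite("pics/top0c.png",cv2.resize(im[90:310,180:470],None,fx=2.7,fy=2.7,interpolation=cv2.INTER_CUBIC))
im=cv2.imread("pics/side0.png"); cv2.imwrite("pics/side0c.png",cv2.resize(im[90:400,120:530],None,fx=1.9,fy=1.9,interpolation=cv2.INTER_CUBIC))
E
```

```text
(no output)
```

View pics/top0c.png

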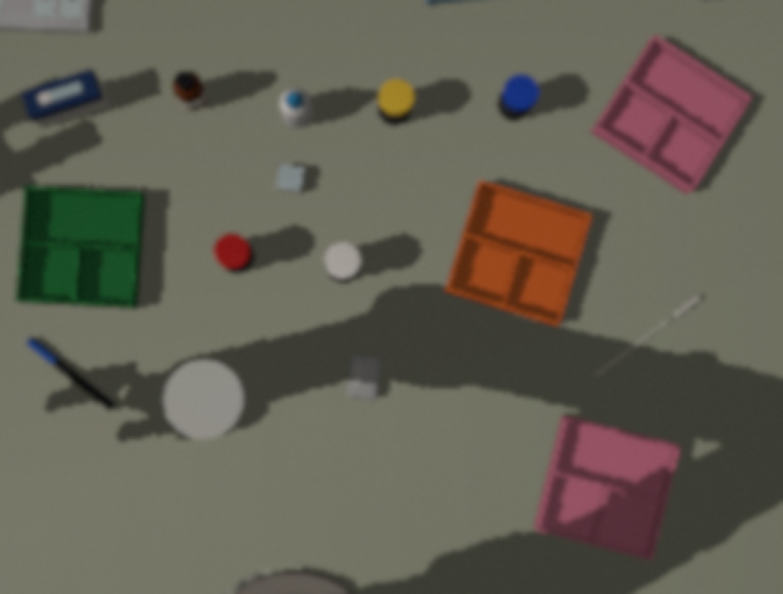

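View pics/side0c.png

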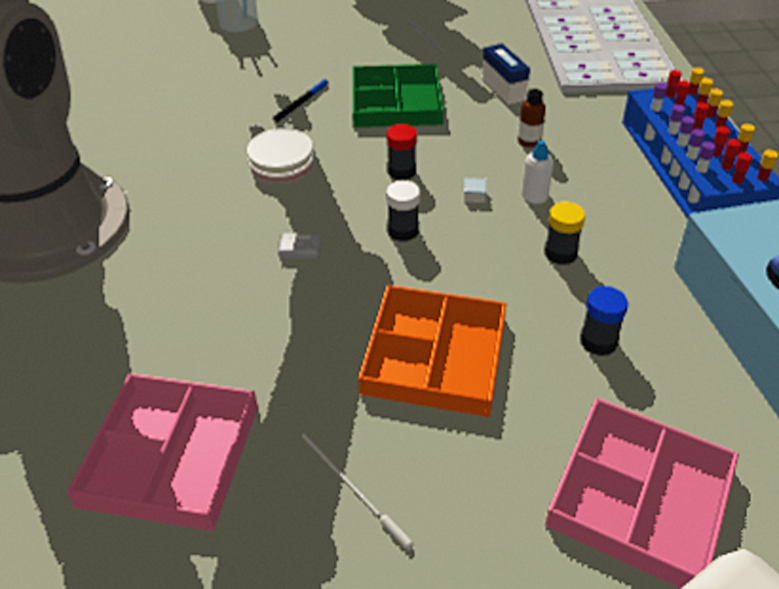

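Top crop: orange tray at about (520,252), long compartment towards the top. The pink trays at (675,113) and (610,487) are decoys. Green tray (82,245), white lid (342,260), red (233,252), yellow (396,98), blue (520,93), saline (293,104), oil (188,87), slide box (62,95). The white Petri-dish-like disc at (203,398) is too big to be a canister.

```bash
cat > h.py <<'E'
from station import robot, fingers, vision, workorder, recognise
import cv2, numpy as np
from scipy.spatial.transform import Rotation as R
def cam_pose(name, tool=None):
    c=vision.calibration(name)
    if name=="wrist":
        T=np.eye(4); T[:3,3]=tool[0]; T[:3,:3]=R.from_euler("xyz",tool[1],degrees=True).as_matrix()
        return c, T@np.array(c["T_tool_cam"])
    return c, np.linalg.inv(np.array(c["extrinsics"]))
def px2w(uv,h,name,tool=None):
    c,T=cam_pose(name,tool); M=np.array(c["mtx"])
    uv=np.atleast_2d(np.asarray(uv,float)); d=(uv-M[:2,2])/[M[0,0],M[1,1]]; s=d.copy()
    for _ in range(20): s=d/(1+c["k1"]*(s**2).sum(1,keepdims=True))
    r=np.c_[s[:,0],-s[:,1],-np.ones(len(s))]@T[:3,:3].T
    return T[:3,3]+r*((h-T[2,3])/r[:,2])[:,None]
def tool(): return np.array(robot.current_tool_pos()),np.array(robot.current_eef_rot())
HUE={"orange":(5,14,150),"green":(50,80,100),"yellow":(20,32,120),"red":(0,4,150),"blue":(110,125,150)}
def blob(im,lo,hi):
    m=cv2.inRange(cv2.cvtColor(im,cv2.COLOR_RGB2HSV),lo,hi)
    n,l,s,c=cv2.connectedComponentsWithStats(m); i=1+s[1:,4].argmax(); return l==i,c[i],s[i]
E
python3 - <<'E'
from h import *
top=cv2.imread("pics/top0.png")[:,:,::-1]
f=lambda p:(180+p[0]/2.7,90+p[1]/2.7)
for n,p,h in [("white",(342,260),.066),("red",(233,252),.066),("yellow",(396,98),.066),("blue",(520,93),.066),("saline",(294,99),.075),("oil",(187,83),.082),("box",(62,94),.056),("green",(82,245),.026),("orange",(520,252),.026)]:
    print(n,px2w(f(p),h,"top")[0].round(3), np.hypot(*px2w(f(p),h,"top")[0,:2]).round(3))
g=lambda p:(120+p[0]/1.9,90+p[1]/1.9)
for n,p,h in [("white",(403,190),.066),("yellow",(567,211),.066),("saline",(541,145),.086),("oil",(535,93),.082),("box",(507,62),.056)]:
    print("side",n,px2w(g(p),h,"side")[0].round(3))
# survey
t=robot.current_tool_pos()
for q in [([.42,.22,.30],[180,0,0]),([.42,.05,.30],[180,0,0]),([.42,.22,.30],[180,0,180])]:
    print(q, robot.inverse_kinematics(*q))
E
```

```text
white [ 0.452 -0.059  0.066] 0.456
red [0.461 0.062 0.066] 0.466
yellow [ 0.634 -0.12   0.066] 0.646
blue [ 0.64  -0.26   0.066] 0.69
saline [ 0.631 -0.006  0.075] 0.631
oil [0.648 0.112 0.082] 0.658
box [0.644 0.257 0.056] 0.693
green [0.475 0.239 0.026] 0.532
orange [ 0.464 -0.262  0.026] 0.533
side white [ 0.452 -0.062  0.066]
side yellow [ 0.637 -0.121  0.066]
side saline [ 0.63  -0.016  0.086]
side oil [0.652 0.111 0.082]
side box [0.643 0.243 0.056]
([0.42, 0.22, 0.3], [180, 0, 0]) [ -57.11591729    7.70897669   31.25990207   93.18643787   -4.05027204
   80.23702971 -115.39834677]
([0.42, 0.05, 0.3], [180, 0, 0]) [-44.99831901   0.41790072  36.53387909 100.0061346   -0.25288233
  79.65817653 -98.41977109]
([0.42, 0.22, 0.3], [180, 0, 180]) [-40.55921819   7.34359902  12.30409622  92.63496879  -1.58399177
  80.19200946  61.91688615]
```

```bash
python3 - <<'E'
from h import *
for i,y in enumerate([.2,-.2]):
    robot.move_to([.56,y,.28],[180,0,0]); robot.pause(.2); T=tool()
    im=vision.grab_frame("wrist"); cv2.imwrite(f"pics/w{i}.png",im[:,:,::-1]); np.save(f"pics/w{i}.npy",np.array(T)); print(T)
    for l in ["green_tray","orange_tray","white_objective","oil_bottle","saline_bottle","slide_box"]:
        print(l,[(np.round(d["rect"]).tolist(),round(d["p"],2)) for d in recognise(l,"wrist")])
print(robot.current_time_s(),robot.current_joint_positions())
E
```

```text
(array([0.55955449, 0.20116002, 0.27983277]), array([-1.79978566e+02,  2.59630363e-02,  1.28644608e-01]))
green_tray [([287.0, 230.0, 122.0, 117.0], 0.68)]
orange_tray [([628.0, 248.0, 23.0, 56.0], 0.72)]
white_objective [([550.0, 259.0, 66.0, 53.0], 0.87)]
oil_bottle [([409.0, 71.0, 44.0, 39.0], 0.68)]
saline_bottle [([528.0, 93.0, 67.0, 39.0], 0.6)]
slide_box [([260.0, 76.0, 95.0, 66.0], 0.8)]
(array([ 0.56067898, -0.19841175,  0.27982918]), array([-1.79969021e+02,  2.28828856e-03,  1.60248853e-01]))
green_tray [([16.0, 233.0, 31.0, 111.0], 0.61), ([388.0, 83.0, 52.0, 44.0], 0.22)]
orange_tray [([550.0, 95.0, 179.0, 177.0], 0.95), ([379.0, 237.0, 144.0, 140.0], 0.77)]
white_objective [([199.0, 250.0, 53.0, 35.0], 0.82)]
oil_bottle [([28.0, 74.0, 55.0, 36.0], 0.78), ([94.0, 249.0, 64.0, 48.0], 0.54)]
saline_bottle [([134.0, 93.0, 66.0, 37.0], 0.81)]
slide_box [([133.0, 92.0, 65.0, 38.0], 0.23)]
4.9833 [-12.80708284  27.43399259  48.02037434  77.039164   -20.13806097
  84.18404311 -56.06736982]
```

View pics/w0.png

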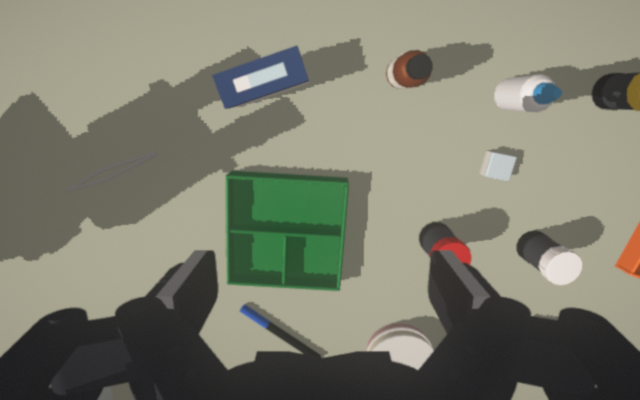

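View pics/w1.png

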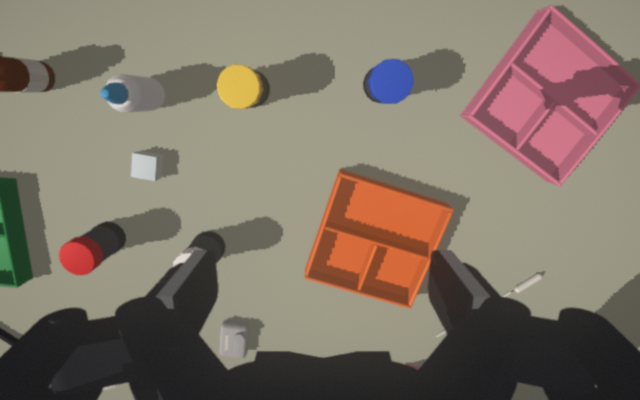

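w0: green tray rim corners at (228,172), (349,179), (340,290) and (228,284). Slide box (260,77), oil cap (419,66), saline tip (555,91), white lid (564,265). w1: orange tray rim corners at (341,170), (453,208), (410,306) and (306,276). Yellow lid (240,87). The only orange tray is this one; the other tray of the same shape, at (550,95), is pink.

```bash
python3 - <<'E'
from h import *
W=[np.load(f"pics/w{i}.npy") for i in (0,1)]
def fit(model,pts):
    H=cv2.estimateAffinePartial2D
    mc,pc=model.mean(0),pts.mean(0); A=(pts-pc).T@(model-mc); U,S,V=np.linalg.svd(A); D=np.diag([1,np.linalg.det(U@V)]); Rm=U@D@V
    res=(model-mc)@Rm.T+pc-pts
    return pc-Rm@mc, np.degrees(np.arctan2(Rm[1,0],Rm[0,0])), np.abs(res).max()*1e3
def rect(a,b): return np.array([[a,b],[a,-b],[-a,-b],[-a,b]])/2   # TL TR BR BL in image (x up, y left)
for n,c,i,h,a,b in [("green",[(228,172),(349,179),(340,290),(228,284)],0,.026,.134,.136),("orange",[(341,170),(453,208),(410,306),(306,276)],1,.026,.134,.136),("box",[(213,75),(298,46),(308,80),(225,108)],0,.056,.032,.084)]:
    print(n,*fit(rect(a,b),px2w(c,h,"wrist",W[i])[:,:2]))
for n,u,i,h in [("white",(564,265),0,.066),("yellow",(240,87),1,.066),("oil",(419,66),0,.082),("saline0",(556,92),0,.086),("saline1",(106,93),1,.086),("red",(451,255),0,.066)]:
    print(n,px2w(u,h,"wrist",W[i])[0].round(4))
E
python3 - <<'E'
import cv2
a=cv2.imread("pics/w0.png"); b=cv2.imread("pics/w1.png")
o=cv2.hconcat([cv2.resize(a[30:310,380:640],None,fx=1.5,fy=1.5),cv2.resize(b[30:310,200:460],None,fx=1.5,fy=1.5)])
cv2.imwrite("pics/c0.png",o)
E
```

```text
green [0.47870732 0.24019286] -3.4470381827320784 2.4051728540587236
orange [ 0.46961145 -0.26402587] -17.83268022206549 2.661588256012731
box [0.64663979 0.25713409] 17.531267774840018 0.4536323240002804
white [ 0.4584 -0.0594  0.066 ]
yellow [ 0.639  -0.1248  0.066 ]
oil [0.6552 0.116  0.082 ]
saline0 [ 0.6352 -0.0063  0.086 ]
saline1 [ 0.6344 -0.0104  0.086 ]
red [0.471 0.065 0.066]
```

View pics/c0.png

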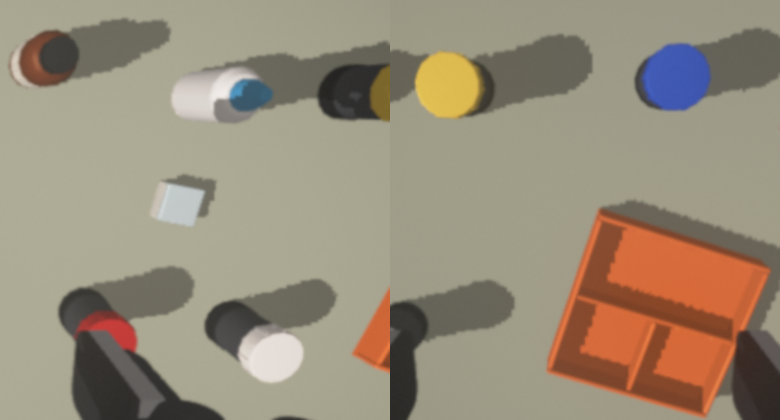

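Confirmed: the white lid (crop 272,355) with red beside it at (107,335), the yellow lid (448,85) with blue beside it, the amber oil bottle, the saline bottle and the orange tray. I'm starting with white and checking it before going on.

```bash
cat >> h.py <<'E'
TR={"green":(.477,.240,-3.4),"orange":(.467,-.263,-17.6)}
OB={"white":(.456,-.060,.048,.040),"oil":(.652,.114,.046,.034),"yellow":(.637,-.122,.048,.040),"saline":(.632,-.009,.046,.036),"box":(.6455,.255,.045,.032)}
ZH=.24
def best_yaw(poses):
    # poses: list of (xyz, yaw) ; same half-turn choice for all, smallest joint-7 excursion
    sols=[]
    for k in (90,-90):
        q=[robot.inverse_kinematics(p,[180,0,y+k]) for p,y in poses]
        if all(s is not None for s in q): sols.append((max(abs(s[6]) for s in q),k))
    return min(sols)[1]
def pickplace(ob,tr,cx,cy,yaw=None):
    x,y,g,d=OB[ob]; tx,ty,th=TR[tr]; yaw=th if yaw is None else yaw
    a=np.radians(th); px,py=tx+np.cos(a)*cx-np.sin(a)*cy, ty+np.sin(a)*cx+np.cos(a)*cy
    k=best_yaw([([x,y,ZH],yaw),([x,y,g],yaw),([px,py,ZH],th),([px,py,g],th)])
    o1,o2=[180,0,yaw+k],[180,0,th+k]
    fingers.gripper_to(1.0); robot.move_to([x,y,ZH],o1)
    s=robot.line_to([x,y,g-.002],velocity=.12,f_stop=8)
    if s: print("touched on way down",robot.current_tool_pos()); return False
    fingers.gripper_to(0.0,force=35)
    z0=robot.current_tool_pos()[2]; gap=robot.current_finger_gap()
    print(ob,"gap mm",gap*85,"grip",robot.current_gripper_force(),"z",z0)
    if gap*85<d*1e3-8: return False
    robot.line_to([x,y,ZH],velocity=.12); print("gap lifted",robot.current_finger_gap()*85)
    robot.move_to([px,py,ZH],o2); robot.line_to([px,py,z0+.004+.008],velocity=.12)
    robot.pause(.15)
    t=robot.line_to([px,py,z0+.004-.004],velocity=.015,f_stop=2.5)
    print("touch",t,robot.current_tool_pos()[2]-z0)
    fingers.gripper_to(min(1,(d*1e3+18)/85)); robot.pause(.1)
    robot.line_to([px,py,ZH],velocity=.12); print("t",robot.current_time_s(),robot.current_joint_positions().round(0) if hasattr(robot.current_joint_positions(),'round') else '')
    return True
def snap(name,cam="wrist"):
    im=vision.grab_frame(cam); cv2.imwrite(f"pics/{name}.png",im[:,:,::-1]); return im
E
python3 - <<'E'
from h import *
print(pickplace("white","green",-.032,-.033)); snap("w2"); snap("s2","side")
a=cv2.imread("pics/w2.png");b=cv2.imread("pics/s2.png")[90:330,200:480]
cv2.imwrite("pics/c2.png",np.vstack([cv2.resize(a,(480,300)),cv2.resize(b,(480,300))[:, :480]]))
E
```

```text
white gap mm 39.04521743521987 grip 35.21267473697662 z 0.04629875812895653
gap lifted 38.62590148345416
touch True 0.003998244816073054
t 15.8417 [-46.  11.  22.  97.  -4.  73. -26.]
True
```

View pics/c2.png

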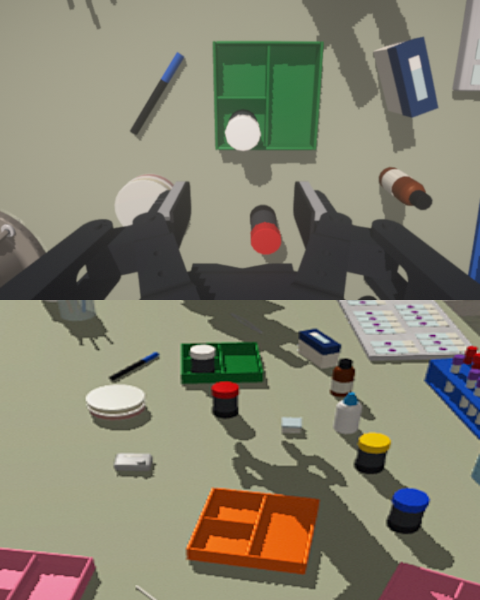

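White stands upright in the near square compartment of the green tray (wrist view 242,130) and red is untouched. Set-down came at exactly +4 mm, the floor thickness. Next I'll do oil, yellow and saline, stopping on any failure.

```bash
python3 - <<'E'
from h import *
ok=pickplace("oil","green",-.032,.033)
if ok: snap("s3","side"); ok=pickplace("yellow","orange",-.032,-.033)
if ok: ok=pickplace("saline","orange",-.032,.033)
snap("w4"); snap("s4","side")
a=cv2.imread("pics/w4.png");b=cv2.imread("pics/s4.png")[90:330,200:480]
cv2.imwrite("pics/c4.png",np.vstack([cv2.resize(a,(480,300)),cv2.resize(b,(480,300))]))
E
```

```text
oil gap mm 32.95530528445099 grip 34.98420774936676 z 0.044351833275132264
gap lifted 32.887365406190945
touch True 0.0038964155791197733
t 26.9333 [-57.  16.  30.  92.  -8.  74. -29.]
yellow gap mm 39.52690559615637 grip 35.448086857795715 z 0.04638711622030383
gap lifted 39.17440607383146
touch True 0.003898842509605635
t 38.65 [ -9.  19.  53.  95. -15.  75.  29.]
saline gap mm 34.76698041522165 grip 35.08294701576233 z 0.044318960516813284
gap lifted 35.04548439181111
touch True 0.00389665639326902
t 50.1 [-20.  17.  56.  97. -15.  74.  22.]
```

View pics/c4.png

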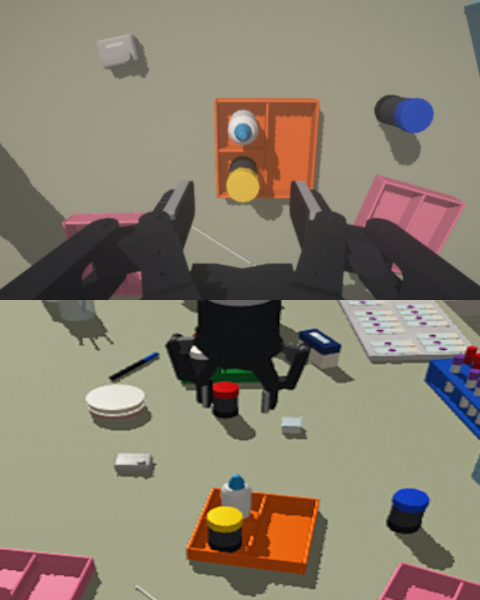

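Yellow (wrist view 242,180) and saline (242,128) are upright in the orange square compartments. The box is next.

```bash
python3 - <<'E'
from h import *
print(pickplace("box","orange",.033,0,yaw=17.5))
snap("w5"); robot.move_to([.40,0,.30],[180,0,0]); snap("s5","side"); snap("t5","top"); print(robot.current_time_s())
a=cv2.imread("pics/w5.png");b=cv2.imread("pics/s5.png")[90:330,200:480];c=cv2.imread("pics/t5.png")[90:250,180:420]
cv2.imwrite("pics/c5.png",np.vstack([np.hstack([cv2.resize(a,(400,300)),cv2.resize(c,(400,300))]),cv2.resize(b,(800,300))]))
E
```

```text
box gap mm 31.33159520313727 grip 35.803284645080566 z 0.04339801138781842
gap lifted 31.018995900801436
touch True 0.0038772316205860913
t 63.1833 [-15.  31.  64.  86. -28.  81.  33.]
True
65.4417
```

View pics/c5.png

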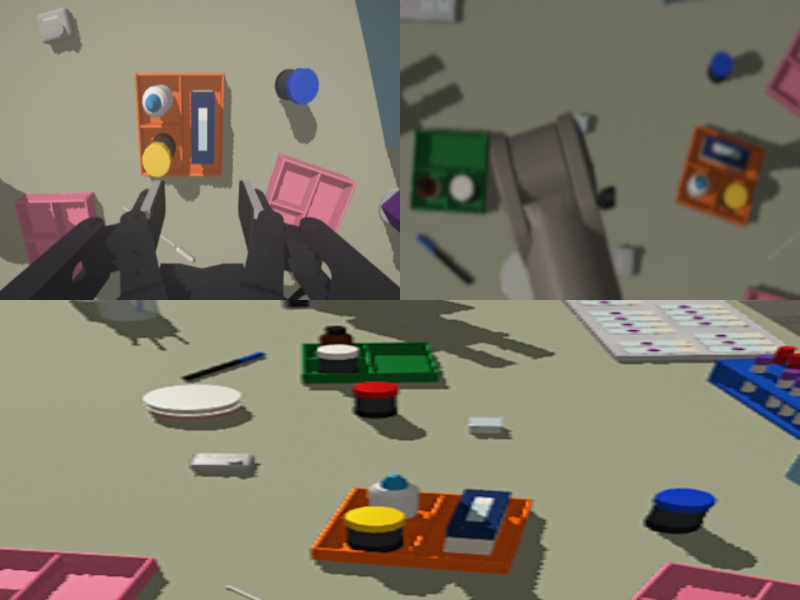

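All five items are upright in their compartments: oil and white in green at top view (428,187) and (462,187), and saline, yellow and the box in orange. Red and blue haven't moved, so I'm handing in.

```bash
python3 -c "
from station import workorder
print(workorder.close_job())"
```

```text
the job is handed in; nothing more can be done
None
```

Both kits are made up and the job is handed in at about 65 s of the 128 s allowed: every item was set down upright on its tray floor, and the red and blue canisters were left where they stood.

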